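# Set the die sled of a badge press, clamp it and make one press stroke

### The arm

A 7-joint arm with a two-finger parallel gripper is mounted at the origin on the work surface. World frame = base frame: x ahead of the robot, y to its left, z up, the work surface at z = 0. Lengths are in m, angles in degrees, forces in N, time in s.
With the tool pointing down it reaches from about 0.4 to 0.85 m from the base axis. Payload 10.4 kg.
Tool frame: the origin (TCP) lies at the very end of the fingers, on their centre line; the grasp point (between the pads) lies arm.tcp_to_grasp behind it (arm.tcp_to_grasp is the distance from the TCP to the grasp point, in m); z points along the fingers, y is the line along which they close (so a half turn about z gives the same grasp; the last joint's range is limited). The gripper opens to 87 mm and grips with 3 to 60 N. Pads are 19 mm wide; open, the fingers measure 117 mm over their backs; the gripper's body (75 mm by 190 mm) begins 51 mm behind the grasp point.
Start: joints at [-1.295, 19.034, -3.707, 83.658, 1.238, 77.344, -5.071], TCP at [0.625, 0, 0.223] pointing down, gripper open.
Joint ranges: [-148.97, 148.97], [-28.65, 121.19], [-84.17, 76.75], [9.2, 138.47], [-72.65, 252.65], [3.7, 117.97], [-149.18, 149.18]. Speed limits (degrees/s): [127.2, 127.2, 159.86, 159.86, 180, 180, 180].

### API

Orientations are given as a 3x3 rotation matrix whose columns are the frame's x, y, z axes.
In Python, from workcell import arm gives the robot as it stands.
- The arm moves only by the tool arm_command, never from a script. Its argument "series" is a list of rows, each a list of 6 numbers: the shift along the tool's x, y, z in mm, then the turn, a rotation vector about the tool's x, y, z in degrees. In form: [[tx, ty, tz, ax, ay, az], ...]. A call has 1 to 12 rows; each row shifts and turns the commanded pose from where the row before left it, along the tool's axes as they then stand; what a row does not reach is not made up. A row lasts 1/12 s, in which the tool goes at most 41.7 mm and 7.16 degrees, less where a joint would pass 70% of its speed; a pose out of reach is approached as far as the arm can. A call is refused whole if a number of a shift passes 41.7 or a number of a turn 7.16, either way. A call with a gripper value outside its range is refused whole. "hand" is the closure in counts, from 0 (fully open) to 255 (shut), set as the call begins (left out, the last holds). The fingers move at their own pace and stop on an object; "grip_force" is the grip in N (left out, the last holds). Time passes only in rows, so rows that do not move let the fingers close. It gives the time, the measured TCP pose, the force, the opening and the grip force at its end, in the units of the state.
- arm.state(): the state, without advancing time (a new reading comes with each control period).
- arm.read_camera(name): name is "scene" or "side" or "wrist"; returns a dict with "frame" (480x640x3 uint8, blue, green, red), "fx", "fy", "cx", "cy" (pixels), "k1" (the pictures are not rectified: a ray, as slopes to the right and down, at radius r is drawn at 1 + k1 r^2 times it, then the intrinsics apply), "R" (3x3) and "t" (3): a world point X has camera coordinates R X + t. Camera axes: x right, y down, z forward; pixel columns grow to the right and rows downward; lengths in m; the calibration is good to about 2 mm. A picture is of the moment at which its call begins. There is no depth.
- arm.sign_off(): hands the job in; it is judged then, once.
Trained networks look in a picture, given as the dict that the camera call returned (one of the last four; its "shot" number tells which), for a name from the list of things; names that differ only in an ending like _2 or _b are one class to them, and where a whole thing is asked for, a point or a joint stands for the part that bears it (a point fixed in the world has none). Each returns a list of dicts, best first, with "score" (0 to 1); they miss things now and then, are a little off and sometimes report something else, mostly with a low value. They report only what shows in the picture. A call takes as long as a camera call. They do not tell look-alikes from the thing itself.
- arm.outline_of(picture, query): "pixels" (480x640 bool, what is visible of it) and "rect" ([left, top, right, bottom] in pixels, round what is visible of it).
The state is a dict: "clock": time; "joints": joint angles; "qvel": joint speeds; "effort": joint torques, N m; "tcp_pos": TCP position; "eef_rot": TCP orientation; "contact_force": force on the tool from outside, world axes, zero at the start; "ft_torque": the same for the moment, N m; "gripper_width": opening from 0.0 (shut) to 1.0 (fully open); "grasp_force": force on a finger pad.
Only numpy, scipy, OpenCV 4.12 (cv2) and the standard library are available. Lean on these libraries where they do the work, as an engineer would, in place of code of your own. Each camera call takes 0.05 s, during which the arm holds its last target. There are 200 camera calls.

### The job

The die sled of the badge press is clamped out along its bed and a jar is standing on the bed in its way. First lift the jar off and stand it upright in the low open tray, beside the jar that is already there. Then loosen the sled's clamp knob (anticlockwise), slide the sled until its die is centred under the plunger, tighten the knob again clockwise until it is tight, and only then press the plunger head fully down to its stop and let it rise; disturb nothing else on the table.

Things in the scene. Friction and masses are not known exactly. Their poses are not given: they have to be found in the camera images.
- press: black badge press, fixed. Origin: on the table, straight below the plunger's axis. Bed: plate 116 mm wide (x), y = -90 to +375 mm, top 14 mm up, a steel guide rail 10 mm wide along each long edge, tops 26 mm up. Column 50 x 60 mm at x = -115, y = 0; from it a head 60 mm wide (y = -30 to +30) reaches over the bed, x = -140 to +40 mm, 124 to 168 mm above the table.
- plunger_top (a point): centre of the top of the black mushroom-shaped plunger head (68 mm across, 22 mm high) above the press head; about 217 mm above the table when up, 199 mm when down.
- plunger (a joint): plunger travel in m: 0 up, 0.018 down at its stop. A spring of 6 N (top) to 12 N (stop) lifts it again.
- die (a point): centre of the rim of the round steel die (72 mm across at its foot, 62 mm at its rim, rim 51 mm above the table) on the sled, an aluminium plate 86 mm wide and 200 mm long (55 mm beyond the die's centre on the -y side, 145 mm on the +y side of the press), top 28.5 mm above the table.
- sled (a joint): position of the sled along the press's y axis in m: 0 = die exactly under the plunger's axis; grows towards the press's +y, away from the head. Travel -0.030 to 0.235. It runs easily (about 2 N) when the clamp is loose.
- clamp_grip (a point): on the turning axis of the clamp knob, 60 mm above the table, at the height to grip. The knob stands on the sled, 115 mm from the die's centre on the side away from the head. Its grip is an upright black bar 66 mm long, 14 mm thick, from 44.5 to 74.5 mm above the table. It rides with the sled and may be used to pull it.
- clamp (a joint): knob angle in rad, anticlockwise from above: 0 = fully tight, bar in line with the bed; 1.3 = fully loose, bar nearly across the bed. The clamp bites below about 0.33; well tight below 0.2. Takes about 0.4 N m.
- jar: white plastic jar with grey lid, upright, 49 mm across, 96 mm high, 0.11 to 0.22 kg, that stands on the bed between the sled and the head. Origin: centre of its underside.
- tray: low open grey tray, fixed, outside 210 mm (its x) by 130 mm (its y), walls 5 mm thick and 32 mm high, floor 5 mm thick. Origin: centre of its underside, on the table.
- spare_jar: a second jar like the first, standing in the tray. Leave it. Origin: centre of its underside.
- glue: white glue bottle, 54 mm across, 170 mm high, close to the bed on the far side. Leave it. Origin: centre of its underside.
- mug: white mug, 76 mm across, 90 mm high, with a handle, on the robot's side of the bed. Leave it. Origin: centre of its underside.
- stapler: stapler 140 x 36 mm, 45 mm high, lying on the table. Leave it. Origin: centre of its underside.
- tape: roll of clear tape lying flat, 90 mm across, 24 mm high. Leave it. Origin: centre of its underside.
- tin: round steel tin, 82 mm across, 59 mm high. Leave it. Origin: centre of its underside.
- pens: flat grey pen tray with three pens, 155 x 75 mm, 28 mm high. Leave it. Origin: centre of its underside.
Not all that is in view belongs to the job. What is shaped like the jar but green or red is not meant.

How it is judged (in metres and radians):
On the way, in this order (a step that is already met when the one before it is completed fails the run):
1. the jar stands upright in the tray (x of jar in the frame of tray between -0.08 and 0.08 m and y of jar in the frame of tray between -0.041 and 0.041 m and z of jar in the frame of tray between 0 and 0.012 m and angle between jar's own z axis and vertical below 0.1 rad and linear speed of jar below 0.02 m/s), for 0.2 s.
2. the clamp knob is loosened (value of joint clamp above 0.45 rad), for 0.1 s.
3. the die is under the plunger and the clamp knob is tight again (value of joint sled between -0.005 and 0.005 m and value of joint clamp below 0.25 rad), for 0.2 s.
4. the plunger is pressed fully down with the sled in place and clamped (all of step 3 and value of joint plunger above 0.0155 m), for 0.1 s.
At the end, for the whole second after the job is handed in: The plunger is up again (within 3 mm), the die is within 5 mm of the plunger's axis (sled between -0.005 and 0.005), the clamp is tight (below 0.25 rad), and the jar stands upright (within 0.1 rad), at rest, on the floor of the tray. Everything else is within 30 mm of where it stood (all of step 1 and all of step 3 and value of joint plunger below 0.003 m); the robot touches nothing.
It fails at once if the glue bottle, mug or spare jar is moved more than 30 mm or tipped (distance of any of glue, mug, spare_jar from where it was at the start of the episode above 0.03 m or angle between any of glue, mug, spare_jar's own z axis and vertical above 0.5 rad).
It fails at once if the stapler, tape, tin or pen tray is moved more than 30 mm (distance of any of stapler, tape, tin, pens from where it was at the start of the episode above 0.03 m).
It fails at once if the jar is tipped over (angle between jar's own z axis and vertical above 0.6 rad).
It also fails if it takes over 72 s, if anything falls off the work surface, if the arm or the gripper's body presses on something with over 40 N, if the wrist force passes 120 N, or if a joint passes its speed limit or range.

## Working session

There is one attempt and no reset: what is moved stays moved. The work goes in short steps, Python scripts to look and compute and a tool call to move; the robot and the scene stay as the last step left them, time stands still between calls to the robot, and variables do not carry over. Pictures are saved under pics/ and viewed, at most 10 in all, crops included, and the job is handed in when it is done.

Besides the shell and the picture viewer there is one more tool, called by a JSON object that holds its "name" and its "arguments". arm_command: Moves the arm, as the interface text tells. Its arguments: {"type":"object","properties":{"series":{"type":"array","items":{"type":"array","items":{"type":"number"}}},"hand":{"type":"number"},"grip_force":{"type":"number"}},"required":["series"]}

```bash
mkdir -p pics; ls; python3 - <<'E'
from workcell import arm
import cv2
s=arm.state();print(s['clock'],s['tcp_pos'],s['eef_rot'],arm.tcp_to_grasp)
for n in ['scene','side']:
    p=arm.read_camera(n);cv2.imwrite(f'pics/{n}0.png',p['frame'])
    print(n,p['fx'],p['k1'],p['R'],p['t'])
    for q in ['press','jar','spare_jar','tray','glue','mug','plunger_top','die','clamp_grip','stapler','tape','tin','pens']:
        try: print(q,[(round(d['score'],2),[int(v) for v in d['rect']]) for d in arm.outline_of(p,q)][:4])
        except Exception as e: print(q,e)
E
```

```text
pics
0.0 [6.24601488e-01 2.14366659e-06 2.21742448e-01] [[-3.38137065e-05  9.99998942e-01 -1.45416019e-03]
 [ 9.99999997e-01  3.37096486e-05 -7.15832389e-05]
 [-7.15341440e-05 -1.45416261e-03 -9.99998940e-01]] 0.0187
scene 441.85557021348325 -0.01259976927064325 [[-0.67956099  0.73359936 -0.00537063]
 [ 0.58888226  0.54110892 -0.60034892]
 [-0.43750948 -0.41113637 -0.79972016]] [ 0.44118074 -0.20108558  1.38808598]
press [(0.75, [240, 161, 411, 311]), (0.28, [239, 144, 281, 172])]
jar [(0.9, [210, 279, 240, 318]), (0.62, [234, 258, 259, 293]), (0.59, [358, 169, 373, 192]), (0.48, [300, 217, 319, 239])]
spare_jar [(0.66, [468, 311, 501, 351]), (0.39, [323, 242, 398, 295]), (0.27, [213, 161, 244, 195]), (0.16, [371, 260, 396, 279])]
tray [(0.95, [429, 298, 534, 391])]
glue [(0.88, [289, 251, 313, 301])]
mug [(0.77, [357, 209, 388, 242])]
plunger_top [(0.56, [252, 175, 286, 226])]
die [(0.64, [322, 242, 399, 297])]
clamp_grip [(0.63, [368, 262, 396, 281])]
stapler []
tape [(0.73, [255, 305, 293, 344])]
tin [(0.78, [213, 160, 248, 194])]
pens []
side 587.1024072188621 0.06122308700174492
[... 207 characters left out ...]
, 242, 340, 281]), (0.84, [409, 244, 433, 284]), (0.79, [215, 233, 234, 272]), (0.57, [246, 231, 264, 272])]
spare_jar [(0.92, [335, 402, 361, 453]), (0.45, [212, 278, 252, 313])]
tray [(0.72, [336, 402, 360, 452]), (0.68, [285, 393, 407, 480])]
glue [(0.97, [267, 240, 292, 300])]
mug [(0.9, [371, 266, 405, 315])]
plunger_top [(0.79, [315, 181, 331, 238])]
die [(0.88, [311, 280, 362, 345]), (0.68, [314, 181, 332, 236]), (0.46, [316, 244, 339, 285])]
clamp_grip [(0.48, [334, 304, 346, 334]), (0.3, [310, 281, 361, 344])]
stapler [(0.79, [361, 194, 398, 218]), (0.48, [314, 181, 334, 236])]
tape [(0.79, [214, 278, 250, 312])]
tin [(0.46, [332, 186, 346, 197])]
pens [(0.67, [185, 410, 273, 457])]
```

View pics/scene0.png

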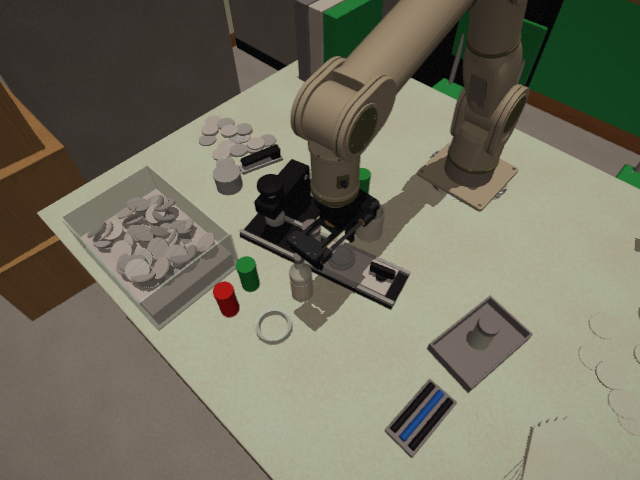

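View pics/side0.png

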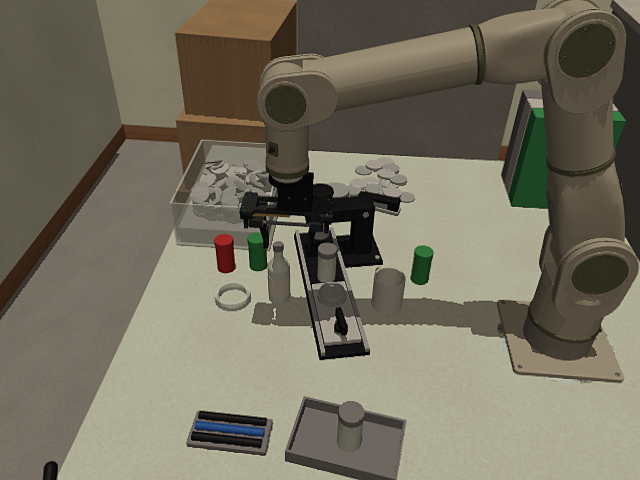

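The side picture shows the white jar with grey lid on the bed at (327,262). The look-alikes are red (225,253), green (258,250), green (423,265) and the spare jar in the tray (350,427). I choose (327,262), white and on the bed. The knob is at (341,321) and the tray spans (286..406, 398..480).

```bash
cat > h.py <<'E'
import numpy as np, cv2
from workcell import arm
def K(p): return np.array([[p['fx'],0,p['cx']],[0,p['fy'],p['cy']],[0,0,1.]])
def proj(p,X):
    X=np.atleast_2d(np.asarray(X,float)); r=cv2.Rodrigues(np.array(p['R']))[0]
    return cv2.projectPoints(X,r,np.array(p['t'],float),K(p),np.array([p['k1'],0,0,0,0]))[0][:,0]
def ray(p,uv,z):
    uv=np.array(uv,float).reshape(-1,1,2)
    n=cv2.undistortPoints(uv,K(p),np.array([p['k1'],0,0,0,0]))[:,0]
    R=np.array(p['R']);c=-R.T@np.array(p['t'])
    d=np.c_[n,np.ones(len(n))]@R
    return c+d*((z-c[2])/d[:,2])[:,None]
def loc(X,o,yaw):  # frame->world
    X=np.atleast_2d(np.asarray(X,float));c,s=np.cos(yaw),np.sin(yaw)
    return X@np.array([[c,s,0],[-s,c,0],[0,0,1]])+np.array([o[0],o[1],0])
def cyl(o,z0,z1,r):
    a=np.linspace(0,2*np.pi,40)
    return [np.c_[o[0]+r*np.cos(a),o[1]+r*np.sin(a),0*a+z] for z in (z0,z1)]
def draw(im,p,X,col,off,s,closed=True):
    q=((proj(p,X)-off)*s).astype(int).reshape(-1,1,2)
    cv2.polylines(im,[q],closed,col,1)
E
python3 - <<'E'
from h import *
p=arm.read_camera('side')
print('bed near bottom',ray(p,[(321,357),(369,353)],0.0).round(3).tolist())
print('bed far left top',ray(p,[(296,234)],0.026).round(3).tolist())
print('near top',ray(p,[(319,350),(366,346)],0.026).round(3).tolist())
print('knob',ray(p,[(340,318)],0.06).round(3).tolist())
print('jar lid',ray(p,[(327,249)],.096+.014).round(3).tolist())
print('spare lid',ray(p,[(351,408.5)],.101).round(3).tolist())
print('glue foot',ray(p,[(280,300)],0).round(3).tolist())
print('mug',ray(p,[(388,276)],.09).round(3).tolist())
print('tray',ray(p,[(308,398),(406,418),(286,447)],.032).round(3).tolist())
im=cv2.resize(p['frame'][175:365,225:435],None,fx=3.1,fy=3.1,interpolation=cv2.INTER_CUBIC)
cv2.imwrite('pics/c1.png',im)
E
```

```text
bed near bottom [[0.539, 0.107, 0.0], [0.431, 0.085, 0.0]]
bed far left top [[0.64, -0.316, 0.026]]
near top [[0.544, 0.11, 0.026], [0.44, 0.088, 0.026]]
knob [[0.502, 0.04, 0.06]]
jar lid [[0.545, -0.149, 0.11]]
spare lid [[0.47, 0.316, 0.101]]
glue foot [[0.655, -0.07, 0.0]]
mug [[0.393, -0.084, 0.09]]
tray [[0.556, 0.247, 0.032], [0.359, 0.276, 0.032], [0.587, 0.362, 0.032]]
```

View pics/c1.png

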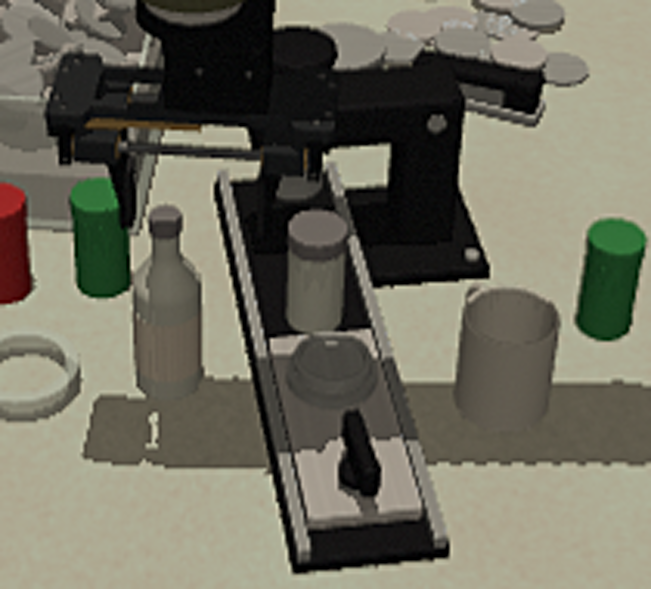

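The crop confirms the choice: white jar with grey lid on the black bed between sled and head at crop (316,270), red and green ones are off the bed. The glue is at (168,310) and the mug at (507,360). The knob bar points along the bed.

{"name": "arm_command", "arguments": {"series": [[-25,-13,0,0,0,0],[-25,-13,0,0,0,0],[-25,-13,0,0,0,0],[-25,-13,0,0,0,0],[-25,-14,0,0,0,0],[-24,-14,0,0,0,0],[0,0,0,0,0,0],[0,0,0,0,0,0]], "hand": 0, "grip_force": 25}}

```text
clock: 2.12
tcp_pos: [0.5444, -0.1507, 0.2229]
eef_rot: [[0.003, 1.0, 0.001], [1.0, -0.003, -0.0], [-0.0, 0.001, -1.0]]
contact_force: [0.9, 1.0, 0.2]
gripper_width: 1.005
grasp_force: 0.0
```

```bash
python3 - <<'E'
from h import *
s=arm.state();print(s['clock'],s['tcp_pos'],s['contact_force'])
w=arm.read_camera('wrist');sc=arm.read_camera('scene')
R=np.array(w['R']);print('wristcam',-R.T@w['t'],R[2])
for n,p in (('w',w),('s',sc)):
    for q in ['jar','glue','mug','die','clamp_grip','tray','spare_jar','plunger_top']:
        print(n,q,[(round(d['score'],2),[int(v) for v in d['rect']]) for d in arm.outline_of(p,q)][:3])
o=(.5675,-.270);yaw=np.radians(12.8)
# tiles: wrist left, scene crop right with overlays
ims=[]
for p,off,s,sz in ((w,np.array([0,0]),.625,(400,300)),(sc,np.array([225,150]),2.,(400,300))):
    h,wd=int(sz[1]/s),int(sz[0]/s)
    im=cv2.resize(p['frame'][off[1]:off[1]+h,off[0]:off[0]+wd],sz)
    bed=[[-.058,-.09,.026],[.058,-.09,.026],[.058,.375,.026],[-.058,.375,.026]]
    draw(im,p,loc(bed,o,yaw),(0,0,255),off,s)
    for c in cyl((.545,-.149),.014,.110,.0245): draw(im,p,c,(0,255,0),off,s)
    for c in cyl(o,.195,.217,.034): draw(im,p,c,(255,255,0),off,s)
    for c in cyl((.655,-.07),0,.17,.027): draw(im,p,c,(255,0,255),off,s)
    ims.append(im)
cv2.imwrite('pics/c2.png',np.hstack(ims))
E
```

```text
2.1167 [ 0.54440107 -0.15069582  0.22290066] [0.85467004 1.04021319 0.2120368 ]
wristcam [ 0.54497794 -0.06717593  0.38528411] [ 5.90074217e-05 -2.99483222e-01 -9.54101565e-01]
w jar [(0.88, [292, 187, 357, 263]), (0.69, [12, 215, 124, 298]), (0.61, [551, 211, 640, 290])]
w glue [(0.97, [412, 101, 547, 175])]
w mug [(0.65, [74, 90, 208, 219])]
w die [(0.57, [223, 0, 360, 186])]
w clamp_grip [(0.76, [265, 0, 282, 14])]
w tray []
w spare_jar []
w plunger_top [(0.96, [328, 311, 397, 406])]
s jar [(0.79, [210, 281, 239, 317]), (0.76, [356, 171, 370, 205]), (0.75, [301, 215, 323, 251])]
s glue [(0.92, [290, 249, 312, 301]), (0.48, [256, 176, 287, 230])]
s mug [(0.71, [342, 200, 383, 243])]
s die [(0.63, [314, 241, 397, 294])]
s clamp_grip [(0.88, [369, 260, 396, 277])]
s tray [(0.97, [425, 298, 534, 389])]
s spare_jar [(0.62, [373, 262, 397, 279]), (0.58, [468, 314, 499, 354]), (0.2, [315, 243, 398, 296])]
s plunger_top [(0.85, [253, 173, 286, 225])]
```

View pics/c2.png

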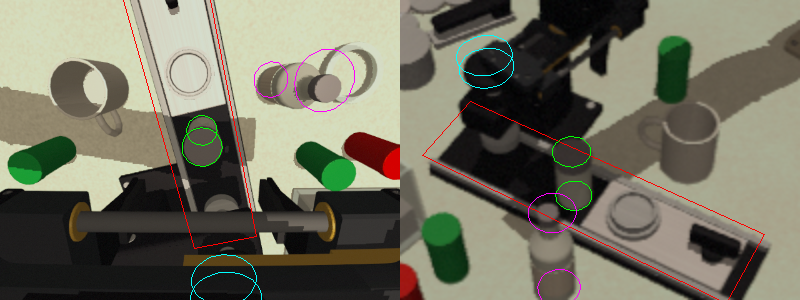

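The wrist overlay shows the predicted jar lid circle on the jar lid at (202,148) and the predicted glue foot on the glue foot at (270,80). So jar (0.545,-0.149) holds and glue clearance is as computed. Descending.

{"name": "arm_command", "arguments": {"series": [[1,0.5,15,0,0,5],[0,0,30,0,0,0],[0,0,30,0,0,0],[0,0,30,0,0,0],[0,0,25,0,0,0],[0,0,15,0,0,0],[0,0,8,0,0,0],[0,0,0,0,0,0],[0,0,0,0,0,0]]}}

```text
clock: 3.77
tcp_pos: [0.5459, -0.1481, 0.0702]
eef_rot: [[0.087, 0.996, 0.001], [0.996, -0.087, -0.0], [-0.0, 0.001, -1.0]]
contact_force: [-0.5, -0.9, 1.1]
gripper_width: 0.998
grasp_force: 0.0
```

{"name": "arm_command", "arguments": {"series": [[0,0,0,0,0,0],[0,0,0,0,0,0],[0,0,0,0,0,0],[0,0,0,0,0,0],[0,0,0,0,0,0],[0,0,0,0,0,0],[0,0,0,0,0,0],[0,0,0,0,0,0]], "hand": 255, "grip_force": 25}}

```text
clock: 4.43
tcp_pos: [0.5457, -0.148, 0.0697]
eef_rot: [[0.087, 0.996, 0.0], [0.996, -0.087, -0.0], [-0.0, 0.0, -1.0]]
contact_force: [-0.2, -0.2, -0.2]
gripper_width: 0.55
grasp_force: 24.9
```

{"name": "arm_command", "arguments": {"series": [[0,0,-5,0,0,0],[0,0,-15,0,0,0],[0,0,-25,0,0,0],[0,0,-25,0,0,0],[0,0,-25,0,0,0],[0,0,-25,0,0,0],[0,0,-10,0,0,0],[0,0,0,0,0,0]]}}

```text
clock: 5.1
tcp_pos: [0.5467, -0.1483, 0.202]
eef_rot: [[0.087, 0.996, 0.004], [0.996, -0.087, -0.001], [-0.0, 0.004, -1.0]]
contact_force: [-0.0, 0.2, -3.1]
gripper_width: 0.543
grasp_force: 25.0
```

```bash
cat >> h.py <<'E'
def iou(p,boxes,o,yaw,mask):
    m=np.zeros(mask.shape,np.uint8)
    for b in boxes:
        q=cv2.convexHull(proj(p,loc(b,o,yaw)).astype(np.float32))
        cv2.fillConvexPoly(m,np.round(q*16).astype(np.int32),1,shift=4)
    m=m.astype(bool); return (m&mask).sum()/max(1,(m|mask).sum())
def box(x0,x1,y0,y1,z0,z1): return np.array([[x,y,z] for x in(x0,x1) for y in(y0,y1) for z in(z0,z1)])
def hullmask(m):
    m=cv2.morphologyEx(m.astype(np.uint8),cv2.MORPH_OPEN,np.ones((3,3)))
    c=max(cv2.findContours(m,cv2.RETR_EXTERNAL,cv2.CHAIN_APPROX_NONE)[0],key=cv2.contourArea)
    o=np.zeros_like(m);cv2.fillConvexPoly(o,cv2.convexHull(c),1);return o.astype(bool)
E
python3 - <<'E'
from h import *
from scipy.optimize import minimize
P=[arm.read_camera('scene'),arm.read_camera('side')]
ms=[]
for p in P:
    d=[x for x in arm.outline_of(p,'tray')]
    d=max(d,key=lambda x:x['pixels'].sum()); ms.append((p,hullmask(d['pixels'])));print(d['score'],d['rect'])
b=[box(-.105,.105,-.065,.065,0,.032)]
for sel in (ms[:1],ms[1:],ms):
    f=lambda v:-sum(iou(p,b,v[:2],v[2],m) for p,m in sel)/len(sel)
    best=min((minimize(f,[.473,.319,y],method='Nelder-Mead',options=dict(initial_simplex=[[.473,.319,y],[.485,.319,y],[.473,.33,y],[.473,.319,y+.1]])) for y in (-.15,-.05)),key=lambda r:r.fun)
    print('tray',best.x.round(4),np.degrees(best.x[2]).round(1),-best.fun)
for p in P:
    for d in arm.outline_of(p,'spare_jar')[:4]:
        c=[d['rect'][0]/2+d['rect'][2]/2]
        # cylinder fit
        m=hullmask(d['pixels']); 
        g=lambda v:-iou(p,[np.vstack(cyl((0,0),.005,.101,.0245))],v,0,m)
        r=minimize(g,[.47,.316],method='Nelder-Mead',options=dict(initial_simplex=[[.47,.316],[.48,.316],[.47,.326]]))
        print('spare',d['score'],d['rect'],r.x.round(4),-r.fun)
E
```

```text
0.76 [427.4, 299.2, 533.2, 389.0]
0.78 [285.2, 395.4, 409.4, 480.0]
tray [ 0.4749  0.3272 -0.1853] -10.6 0.9761166818596171
tray [ 0.4739  0.3243 -0.1594] -9.1 0.9738820231876673
tray [ 0.4738  0.326  -0.1772] -10.2 0.9706325598116643
spare 0.62 [467.4, 313.5, 499.9, 353.1] [0.4693 0.3233] 0.9159090909090909
spare 0.33 [236.9, 144.9, 282.2, 171.9] [0.47  0.316] 0.0
spare 0.97 [337.6, 401.9, 361.8, 452.4] [0.4699 0.3203] 0.9078446306169079
spare 0.56 [333.3, 301.9, 349.0, 333.2] [0.47  0.316] 0.0
```

{"name": "arm_command", "arguments": {"series": [[15,-3,0,0,0,0],[25,-3,0,0,0,0],[35,-3,0,0,0,0],[35,-3,0,0,0,0],[35,-3,0,0,0,0],[35,-3,0,0,0,0],[35,-3,0,0,0,0],[35,-3,0,0,0,0],[35,-4,0,0,0,0],[35,-4,0,0,0,0],[35,-4,0,0,0,0],[35,-4,0,0,0,0]]}}

```text
clock: 6.4
tcp_pos: [0.539, 0.2455, 0.1986]
eef_rot: [[0.087, 0.996, -0.001], [0.996, -0.087, -0.0], [-0.001, -0.001, -1.0]]
contact_force: [1.3, 0.0, -1.9]
gripper_width: 0.551
grasp_force: 25.0
```

{"name": "arm_command", "arguments": {"series": [[35,-3,0,0,0,0],[25,-3,0,0,0,0],[15,-3,0,0,0,0],[0,0,0,0,0,-5],[0,0,0,0,0,-7],[0,0,0,0,0,-7],[0,0,0,0,0,-7],[0,0,0,0,0,-7],[0,0,0,0,0,-7],[0,0,0,0,0,-7],[0,0,0,0,0,-7],[0,0,0,0,0,-7]]}}

```text
clock: 7.4
tcp_pos: [0.5374, 0.3183, 0.1988]
eef_rot: [[-0.832, 0.555, -0.001], [0.555, 0.832, -0.001], [-0.0, -0.001, -1.0]]
contact_force: [-0.5, -0.9, -1.5]
gripper_width: 0.549
grasp_force: 25.0
```

{"name": "arm_command", "arguments": {"series": [[0,0,0,0,0,-7],[0,0,0,0,0,-7],[0,0,0,0,0,-7],[0,0,0,0,0,-3],[0,0,0,0,0,0],[0,0,0,0,0,0]]}}

```text
clock: 7.9
tcp_pos: [0.5374, 0.3186, 0.199]
eef_rot: [[-0.984, 0.177, -0.001], [0.177, 0.984, -0.001], [0.0, -0.001, -1.0]]
contact_force: [0.2, -0.5, -2.2]
gripper_width: 0.55
grasp_force: 25.0
```

```bash
python3 - <<'E'
from h import *
s=arm.state();t=s['tcp_pos'];print(t,s['joints'])
o=(.4738,.326);yaw=np.radians(-10.2)
sc=arm.read_camera('side');w=arm.read_camera('scene');ims=[]
zb=t[2]-.0557
for p,off,s_ in ((sc,np.array([230,280]),2.),(w,np.array([400,250]),2.)):
    im=cv2.resize(p['frame'][off[1]:off[1]+200,off[0]:off[0]+200],None,fx=2,fy=2)
    for z in (0,.032): draw(im,p,loc([[-.105,-.065,z],[.105,-.065,z],[.105,.065,z],[-.105,.065,z]],o,yaw),(0,0,255),off,s_)
    for c in cyl(t[:2],zb,zb+.096,.0245): draw(im,p,c,(0,255,0),off,s_)
    for c in cyl(t[:2],.005,.005,.0245): draw(im,p,c,(255,255,0),off,s_)
    for c in cyl((.4697,.3215),.005,.101,.0245): draw(im,p,c,(255,0,255),off,s_)
    ims.append(im)
cv2.imwrite('pics/c3.png',np.hstack(ims))
E
```

```text
[0.53736975 0.31860652 0.19899897] [-13.56126307  22.16517392 -27.71669431  84.40630623  10.42609835
  76.0416518   37.76634103]
```

View pics/c3.png

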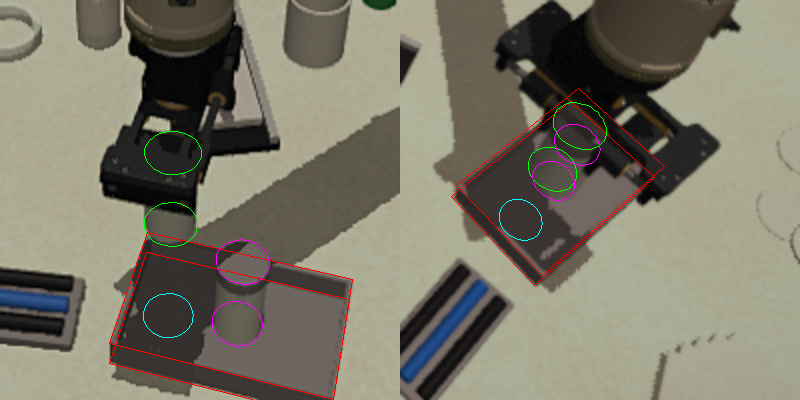

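The overlays of tray, spare jar and held jar all match, and the landing spot (cyan) is inside the tray clear of the spare. Lowering.

{"name": "arm_command", "arguments": {"series": [[0,0,20,0,0,0],[0,0,30,0,0,0],[0,0,30,0,0,0],[0,0,25,0,0,0],[0,0,15,0,0,0],[0,0,8,0,0,0],[0,0,5,0,0,0],[0,0,4,0,0,0],[0,0,0,0,0,0],[0,0,0,0,0,0],[0,0,0,0,0,0]]}}

```text
clock: 8.92
tcp_pos: [0.5378, 0.3199, 0.0637]
eef_rot: [[-0.985, 0.174, 0.002], [0.174, 0.985, 0.001], [-0.001, 0.001, -1.0]]
contact_force: [0.6, -0.3, -1.0]
gripper_width: 0.553
grasp_force: 25.0
```

{"name": "arm_command", "arguments": {"series": [[0,0,2,0,0,0],[0,0,1,0,0,0],[0,0,0,0,0,0],[0,0,0,0,0,0]]}}

```text
clock: 9.25
tcp_pos: [0.5379, 0.3199, 0.0606]
eef_rot: [[-0.985, 0.174, 0.002], [0.174, 0.985, 0.001], [-0.002, 0.001, -1.0]]
contact_force: [-2.2, 0.5, 5.8]
gripper_width: 0.545
grasp_force: 24.8
```

{"name": "arm_command", "arguments": {"series": [[0,0,0,0,0,0],[0,0,0,0,0,0],[0,0,0,0,0,0],[0,0,0,0,0,0],[0,0,0,0,0,0],[0,0,-10,0,0,0],[0,0,-20,0,0,0],[0,0,-30,0,0,0],[0,0,-30,0,0,0],[0,0,-30,0,0,0],[0,0,-20,0,0,0],[0,0,0,0,0,0]], "hand": 0}}

```text
clock: 10.25
tcp_pos: [0.5389, 0.321, 0.2057]
eef_rot: [[-0.985, 0.174, 0.007], [0.174, 0.985, 0.004], [-0.006, 0.005, -1.0]]
contact_force: [-0.4, 0.8, -0.1]
gripper_width: 1.001
grasp_force: 0.0
```

{"name": "arm_command", "arguments": {"series": [[0,0,0,0,0,4],[0,0,0,0,0,7],[0,0,0,0,0,7],[0,0,0,0,0,7],[0,0,0,0,0,7],[0,0,0,0,0,7],[0,0,0,0,0,7],[0,0,0,0,0,7],[0,0,0,0,0,7],[0,0,0,0,0,7],[0,0,0,0,0,0]]}}

```text
clock: 11.17
tcp_pos: [0.5371, 0.3195, 0.1997]
eef_rot: [[-0.219, 0.976, -0.0], [0.976, 0.219, -0.0], [-0.0, -0.0, -1.0]]
contact_force: [0.7, -0.3, -0.6]
gripper_width: 1.004
grasp_force: 0.0
```

{"name": "arm_command", "arguments": {"series": [[-20,-8,0,0,0,0],[-30,-11,0,0,0,0],[-30,-11,0,0,0,0],[-30,-11,0,0,0,0],[-30,-11,0,0,0,0],[-30,-11,0,0,0,0],[-30,-11,0,0,0,0],[-30,-11,0,0,0,0],[-25,-9,0,0,0,0],[-10,-5,0,0,0,0],[0,0,0,0,0,0],[0,0,0,0,0,0]]}}

```text
clock: 12.17
tcp_pos: [0.5004, 0.0395, 0.1997]
eef_rot: [[-0.227, 0.974, 0.0], [0.974, 0.227, 0.0], [0.0, 0.0, -1.0]]
contact_force: [1.0, -0.5, 0.1]
gripper_width: 0.998
grasp_force: 0.0
```

```bash
python3 - <<'E'
from h import *
from scipy.optimize import minimize
s=arm.state();print(s['clock'],s['tcp_pos'],s['eef_rot'].round(3).tolist() if hasattr(s['eef_rot'],'round') else s['eef_rot'])
P={n:arm.read_camera(n) for n in ('scene','side','wrist')}
import pickle;pickle.dump(P,open('P.pkl','wb'))
def fit(p,m,mk,x0,st):
    g=lambda v:-iou(p,mk,v[:2],v[2] if len(v)>2 else 0,m)
    n=len(x0);r=minimize(g,x0,method='Nelder-Mead',options=dict(initial_simplex=[x0]+[[x0[j]+(st[j] if j==i else 0) for j in range(n)] for i in range(n)]))
    return r.x.round(4).tolist(),round(-r.fun,3)
jar=[np.vstack(cyl((0,0),.005,.101,.0245))]
cap=[np.vstack(cyl((0,0),.195,.217,.034))]
knob=[box(-.007,.007,-.033,.033,.0445,.0745)]
for n,p in P.items():
    for q,mk,x0,st in (('jar',jar,[.538,.32],[.01,.01]),('plunger_top',cap,[.5675,-.27],[.01,.01]),('clamp_grip',knob,[.502,.04,.22],[.01,.01,.1])):
        for d in arm.outline_of(p,q)[:4]:
            x,f=fit(p,hullmask(d['pixels']),mk,x0,st)
            print(n,q,round(d['score'],2),[int(v) for v in d['rect']],x,f)
ims=[]
p=P['wrist'];o=(.5675,-.270);yaw=np.radians(12.8)
im=p['frame'].copy()
bed=[[-.058,-.09,.026],[.058,-.09,.026],[.058,.375,.026],[-.058,.375,.026]]
draw(im,p,loc(bed,o,yaw),(0,0,255),np.zeros(2),1)
cv2.imwrite('pics/c4.png',im)
E
```

```text
12.1667 [0.50037064 0.03947371 0.19973985] [[-0.227, 0.974, 0.0], [0.974, 0.227, 0.0], [0.0, 0.0, -1.0]]
scene jar 0.81 [210, 279, 241, 315] [0.538, 0.32] 0.0
scene jar 0.71 [355, 166, 371, 202] [0.538, 0.32] 0.0
scene jar 0.67 [236, 258, 256, 295] [0.538, 0.32] 0.0
scene jar 0.58 [450, 332, 482, 368] [0.5413, 0.3199] 0.95
scene plunger_top 0.93 [256, 173, 287, 227] [0.5685, -0.2566] 0.718
scene plunger_top 0.69 [256, 306, 292, 342] [0.5675, -0.27] 0.0
scene clamp_grip 0.59 [369, 260, 393, 280] [0.5012, 0.0494, 0.2368] 0.806
side jar 0.85 [305, 399, 328, 448] [0.5397, 0.317] 0.868
side jar 0.82 [213, 237, 233, 273] [0.538, 0.32] 0.0
side jar 0.69 [410, 247, 434, 283] [0.538, 0.32] 0.0
side jar 0.65 [246, 232, 264, 271] [0.538, 0.32] 0.0
side plunger_top 0.55 [307, 180, 329, 229] [0.5722, -0.2523] 0.586
side clamp_grip 0.8 [334, 303, 351, 333] [0.5012, 0.0475, 0.2952] 0.742
wrist jar 0.41 [305, 175, 342, 258] [0.538, 0.32] 0.0
wrist clamp_grip 0.94 [306, 174, 345, 259] [0.5004, 0.0505, 0.2763] 0.65
```

View pics/c4.png

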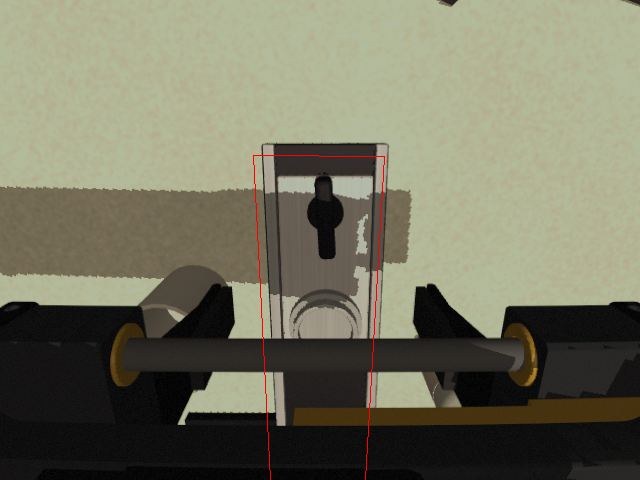

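```bash
cat > pl.py <<'E'
from h import *
from scipy.optimize import least_squares
def top_fit(items):  # items: (p, rect); cap
    def f(v):
        r=[]
        for p,rc in items:
            q=proj(p,np.vstack(cyl(v,.195,.217,.034)))
            r+=[q[:,0].min()-rc[0],q[:,0].max()-rc[2]+1,q[:,1].min()-rc[1]]
        return r
    s=least_squares(f,[.5675,-.27]);return s.x.round(4),s.fun.round(1)
E
python3 - <<'E'
from pl import *
import pickle;P=pickle.load(open('P.pkl','rb'))
it=[]
for n in('scene','side'):
    p=arm.read_camera(n);d=arm.outline_of(p,'plunger_top')
    for x in d[:2]: print(n,x['score'],x['rect'],top_fit([(p,x['rect'])]))
    it.append((p,d[0]['rect']))
print(top_fit(it))
w=P['wrist']
c=ray(w,[(262,144),(388,144)],.026);print('near corners',c.round(4).tolist(),np.linalg.norm(c[0]-c[1]))
c2=ray(w,[(262,143),(388,143)],.014);print(c2.round(4).tolist())
L=ray(w,[(262,150),(272,300)],.026);Rr=ray(w,[(388,150),(381,300)],.026)
for a in (L,Rr): d=a[0]-a[1];print('dir',np.degrees(np.arctan2(-d[0],d[1])))
d=c[0]-c[1];print('cross',np.degrees(np.arctan2(d[1],d[0])))
print('bar ends z.0745',ray(w,[(323,175),(327,258)],.0745).round(4).tolist())
print('hub z.0445',ray(w,[(325,212)],.0445).round(4).tolist())
print('sled end',ray(w,[(276,176),(372,176)],.0285).round(4).tolist())
ims=[]
for n,(x,y,wd,h) in (('scene',(235,155,200,150)),('side',(285,170,100,190))):
    f=P[n]['frame'][y:y+h,x:x+wd];k=min(400/wd,560/h);ims.append(cv2.resize(f,None,fx=k,fy=k,interpolation=cv2.INTER_CUBIC))
H=max(i.shape[0] for i in ims)
cv2.imwrite('pics/c5.png',np.hstack([np.vstack([i,np.zeros((H-i.shape[0],i.shape[1],3),np.uint8)]) for i in ims]))
E
```

```text
scene 0.87 [255.8, 175.2, 285.4, 227.3] (array([ 0.5808, -0.2467]), array([-0.2,  0.2, -0. ]))
side 0.63 [309.7, 181.6, 329.3, 229.9] (array([ 0.5755, -0.2579]), array([-4.2,  4.2, -0.3]))
(array([ 0.5765, -0.2511]), array([-0.1,  0.2, -1.8, -4.8,  3.6,  1.1]))
near corners [[0.4336, 0.0945, 0.026], [0.5409, 0.1197, 0.026]] 0.11012805507864905
[[0.4317, 0.0944, 0.014], [0.5427, 0.1204, 0.014]]
dir 14.322668699242122
dir 13.369237420445442
cross -166.81528880433135
bar ends z.0745 [[0.4903, 0.0864, 0.0745], [0.5088, 0.0215, 0.0745]]
hub z.0445 [[0.5001, 0.0519, 0.0445]]
sled end [[0.4512, 0.0703, 0.0285], [0.5342, 0.0898, 0.0285]]
```

View pics/c5.png

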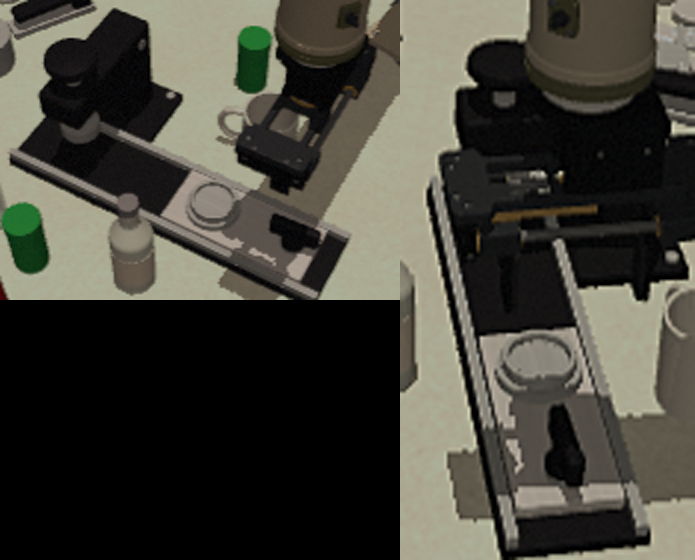

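The crop shows the bed empty of the jar, the die at scene crop (212,203), the knob at (293,232) and the plunger cap at (70,57) with the rod below it at (80,125). To place the plunger axis precisely I view it from above.

{"name": "arm_command", "arguments": {"series": [[-20,0,-30,0,0,0],[-25,1,-30,0,0,0],[-30,1,-25,0,0,0],[-35,1,-20,0,0,0],[-36,1,-15,0,0,0],[-36,1,-15,0,0,0],[-36,1,-15,0,0,0],[-36,1,-10,0,0,0],[-36,1,-10,0,0,0],[-36,1,-10,0,0,0],[-35,0,0,0,0,0],[0,0,0,0,0,0]]}}

```text
clock: 13.97
tcp_pos: [0.5892, -0.3181, 0.3776]
eef_rot: [[-0.218, 0.976, -0.003], [0.976, 0.217, -0.003], [-0.002, -0.004, -1.0]]
contact_force: [-1.5, -0.8, -0.8]
gripper_width: 1.001
grasp_force: 0.0
```

```bash
python3 - <<'E'
from pl import *
s=arm.state();print(s['clock'],s['tcp_pos'],np.abs(s['qvel']).max())
p=arm.read_camera('wrist');p=arm.read_camera('wrist')
import pickle;pickle.dump(p,open('W.pkl','wb'))
for q in ('plunger_top','die','clamp_grip'):
  for d in arm.outline_of(p,q)[:2]: print(q,d['score'],d['rect'])
im=p['frame'].copy();o=(.5745,-.2576);yaw=np.radians(13.5)
z0=np.zeros(2)
for c in cyl(o,.195,.217,.034): draw(im,p,c,(255,255,0),z0,1)
k=loc([[0,.2035,0]],o,yaw)[0]
for c in cyl(k,.051,.051,.031): draw(im,p,c,(0,255,0),z0,1)
for x in(-.058,.058): draw(im,p,loc([[x,-.09,.014],[x,.375,.014]],o,yaw),(0,0,255),z0,1,False)
draw(im,p,loc([[-.058,-.09,.014],[.058,-.09,.014]],o,yaw),(0,0,255),z0,1,False)
draw(im,p,loc([[-.14,-.03,.168],[.04,-.03,.168],[.04,.03,.168],[-.14,.03,.168]],o,yaw),(255,0,255),z0,1)
cv2.imwrite('pics/c6.png',im)
E
```

```text
13.9667 [ 0.58921274 -0.31811222  0.37764778] 5.364491690973116
plunger_top 0.91 [282.5, 115.8, 359.8, 190.5]
plunger_top 0.36 [198.7, 0.0, 223.1, 27.9]
die 0.65 [284.1, 0.0, 357.2, 24.3]
```

View pics/c6.png

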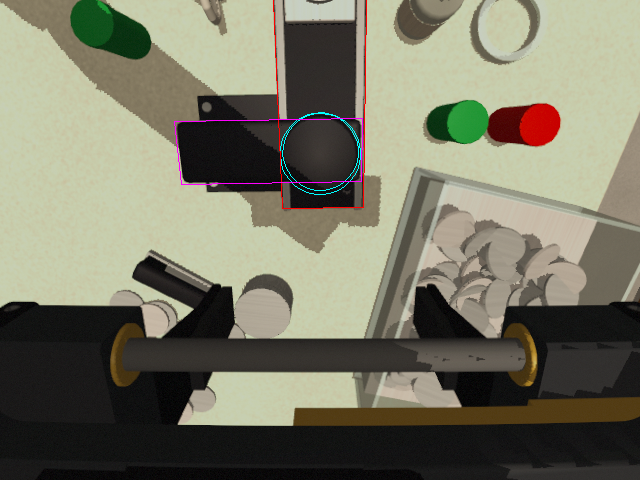

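The overlay fits: plunger cap at (320,153), head, bed edges and near rail all agree with press origin (0.5745,-0.2576), yaw 13.5°. The knob is predicted at (0.500,0.052), which matches the measured hub. Going to the knob.

{"name": "arm_command", "arguments": {"series": [[20,0,0,0,0,0],[36,-1,0,0,0,0],[36,-1,0,0,0,0],[36,-1,0,0,0,1],[36,-1,10,0,0,-1],[36,-1,18,0,0,0],[36,-1,18,0,0,0],[36,-1,18,0,0,0],[36,0,18,0,0,0],[33,0,20,0,0,0],[25,0,30,0,0,0],[15,0,35,0,0,-1]]}}

```text
clock: 15.22
tcp_pos: [0.4977, 0.0639, 0.2136]
eef_rot: [[-0.247, 0.969, 0.005], [0.969, 0.247, 0.001], [0.0, 0.005, -1.0]]
contact_force: [-0.0, 0.3, -0.2]
gripper_width: 0.998
grasp_force: 0.0
```

{"name": "arm_command", "arguments": {"series": [[0,0,35,0,0,0],[0,0,25,0,0,0],[0,0,0,0,0,0],[0,0,0,0,0,0]], "hand": 120}}

```text
clock: 15.55
tcp_pos: [0.4976, 0.0598, 0.1528]
eef_rot: [[-0.243, 0.97, -0.001], [0.97, 0.243, -0.0], [0.0, -0.001, -1.0]]
contact_force: [0.4, -0.6, -0.1]
gripper_width: 0.78
grasp_force: 0.0
```

```bash
python3 - <<'E'
from h import *
from scipy.optimize import least_squares
s=arm.state();t=s['tcp_pos'];R=np.array(s['eef_rot']);print(t)
d=R.T@(np.array([.5001,.0521,.043])-t);print('tool delta mm',(d*1000).round(1),'tooly yaw',np.degrees(np.arctan2(R[1,1],R[0,1])))
it=[]
for n in('scene','side'):
    p=arm.read_camera(n);r=arm.outline_of(p,'glue')[0];print(r['score'],r['rect']);it.append((p,r['rect']))
def f(v):
    o=[]
    for p,rc in it:
        q=proj(p,np.vstack(cyl(v,0,.09,.027)));o+=[q[:,0].min()-rc[0],q[:,0].max()-rc[2]+1,q[:,1].max()-rc[3]+1]
    return o
r=least_squares(f,[.655,-.07]);print('glue',r.x.round(4),r.fun.round(1))
c,s_=np.cos(np.radians(13.5)),np.sin(np.radians(13.5));dx=r.x-np.array([.5745,-.2576]);print('glue press',dx@[c,s_],dx@[-s_,c])
E
```

```text
[0.49758763 0.05976625 0.15279707]
tool delta mm [ -8.1   0.7 109.8] tooly yaw 14.08411259093042
0.83 [290.0, 249.5, 313.7, 301.0]
0.92 [268.2, 239.6, 290.9, 301.6]
glue [ 0.6547 -0.0825] [-2.  -1.1  0.1  0.6  1.4  3.4]
glue press 0.11887116717940227 0.15152349796424597
```

{"name": "arm_command", "arguments": {"series": [[-8,1,20,0,0,0],[0,0,30,0,0,0],[0,0,30,0,0,0],[0,0,17,0,0,0],[0,0,10,0,0,0],[0,0,0,0,0,0],[0,0,0,0,0,0]]}}

```text
clock: 16.33
tcp_pos: [0.5022, 0.0517, 0.0467]
eef_rot: [[-0.242, 0.97, 0.001], [0.97, 0.242, 0.0], [-0.0, 0.001, -1.0]]
contact_force: [0.5, -0.4, 0.8]
gripper_width: 0.526
grasp_force: 0.0
```

{"name": "arm_command", "arguments": {"series": [[0,0,0,0,0,0],[0,0,0,0,0,0],[0,0,0,0,0,0],[0,0,0,0,0,0],[0,0,0,0,0,0],[0,0,0,0,0,0],[0,0,0,0,0,0]], "hand": 255, "grip_force": 40}}

```text
clock: 16.92
tcp_pos: [0.4996, 0.0511, 0.0456]
eef_rot: [[-0.242, 0.97, -0.004], [0.97, 0.242, -0.001], [-0.0, -0.004, -1.0]]
contact_force: [-9.3, -2.0, 10.8]
gripper_width: 0.161
grasp_force: 39.9
```

{"name": "arm_command", "arguments": {"series": [[0,-1.5,0,0,0,-4],[0,0,0,0,0,-7],[0,0,0,0,0,-7],[0,0,0,0,0,-7],[0,0,0,0,0,-7],[0,0,0,0,0,-7],[0,0,0,0,0,-7],[0,0,0,0,0,-7],[0,0,0,0,0,-7],[0,0,0,0,0,0],[0,0,0,0,0,0]]}}

```text
clock: 17.83
tcp_pos: [0.499, 0.0506, 0.0452]
eef_rot: [[-0.96, 0.279, -0.002], [0.279, 0.96, -0.001], [0.002, -0.001, -1.0]]
contact_force: [-5.1, -2.6, 1.1]
gripper_width: 0.157
grasp_force: 40.0
```

{"name": "arm_command", "arguments": {"series": [[-4,-7,0,0,0,0],[-7,-12,0,0,0,0],[-9,-15.6,0,0,0,0],[-9,-15.6,0,0,0,0],[-9,-15.6,0,0,0,0],[-9,-15.6,0,0,0,0],[-9,-15.6,0,0,0,0],[-9,-15.6,0,0,0,0],[-9,-15.6,0,0,0,0],[-6,-10.4,0,0,0,0],[-3,-5.2,0,0,0,0],[0,0,0,0,0,0]]}}

```text
clock: 18.83
tcp_pos: [0.5398, -0.1117, 0.0452]
eef_rot: [[-0.959, 0.282, -0.001], [0.282, 0.959, -0.001], [0.0, -0.001, -1.0]]
contact_force: [0.1, 1.0, -38.4]
gripper_width: 0.158
grasp_force: 40.0
```

```bash
cat > st.py <<'E'
from h import *
s=arm.state();t=s['tcp_pos'];R=np.array(s['eef_rot']);a=np.radians(13.5)
d=np.array(t[:2])-[.5745,-.2576];x=d@[np.cos(a),np.sin(a)];y=d@[-np.sin(a),np.cos(a)]
print('clock',s['clock'],'press xy',x.round(4),y.round(4),'theta',(np.degrees(np.arctan2(R[1,1],R[0,1]))-13.5).round(1),'z',t[2],'F',np.round(s['contact_force'],1),np.round(s['ft_torque'],2),s['gripper_width'])
E
python3 - <<'E'
import st
from h import *
from scipy.optimize import minimize
for n in('scene','side'):
    p=arm.read_camera(n)
    d=arm.outline_of(p,'clamp_grip');print(n,[(round(x['score'],2),x['rect']) for x in d[:2]])
    d=arm.outline_of(p,'die');print(n,[(round(x['score'],2),x['rect']) for x in d[:2]])
E
```

```text
clock 18.8333 press xy 0.0003 0.15 theta 60.1 z 0.04524572391682263 F [  0.1   1.  -38.4] [ 0.3   0.81 -0.15] 0.1582253665056392
scene [(0.59, [313.0, 242.8, 320.5, 251.6])]
scene [(0.95, [262.5, 220.7, 328.6, 269.5]), (0.67, [255.2, 172.5, 284.1, 228.7])]
side []
side [(0.86, [301.4, 245.9, 348.0, 297.5]), (0.31, [309.1, 184.6, 318.1, 236.3])]
```

{"name": "arm_command", "arguments": {"series": [[0,0,0,0,0,0],[0,0,0,0,0,0]]}}

```text
clock: 19.3
tcp_pos: [0.5402, -0.1094, 0.0456]
eef_rot: [[-0.961, 0.277, 0.0], [0.277, 0.961, 0.0], [-0.0, 0.0, -1.0]]
contact_force: [0.6, 1.7, -39.4]
gripper_width: 0.157
grasp_force: 40.0
```

{"name": "arm_command", "arguments": {"series": [[0,0,1,0,0,0],[0,0,0,0,0,0]]}}

```text
clock: 19.47
tcp_pos: [0.5406, -0.1096, 0.045]
eef_rot: [[-0.961, 0.277, 0.001], [0.277, 0.961, -0.0], [-0.001, 0.0, -1.0]]
contact_force: [3.8, 2.0, -13.9]
gripper_width: 0.159
grasp_force: 40.0
```

{"name": "arm_command", "arguments": {"series": [[0,0,0.4,0,0,5],[0,0,0,0,0,5],[0,0,0,0,0,4],[-5,-5,0,0,0,0],[-5,-5,0,0,0,0],[-5,-5,0,0,0,0],[0,0,0,0,0,0],[0,0,0,0,0,0]]}}

```text
clock: 20.13
tcp_pos: [0.5469, -0.1306, 0.045]
eef_rot: [[-0.865, 0.501, 0.003], [0.501, 0.865, -0.0], [-0.003, 0.001, -1.0]]
contact_force: [-2.6, -2.6, 20.2]
gripper_width: 0.159
grasp_force: 49.5
```

```bash
python3 -c "import st"
```

```text
clock 20.1333 press xy 0.0028 0.1299 theta 46.4 z 0.044969886208336265 F [-2.6 -2.6 20.2] [-0.25  0.03  0.12] 0.15920032119962887
```

{"name": "arm_command", "arguments": {"series": [[-2.9,-2.8,-0.6,0,0,4],[-3.1,-2.6,0,0,0,4],[-2.4,-1.8,0,0,0,4],[-1.7,-1.1,0,0,0,4],[0,0,0,0,0,0],[0,0,0,0,0,0]]}}

```text
clock: 20.63
tcp_pos: [0.5489, -0.1431, 0.0451]
eef_rot: [[-0.694, 0.72, -0.0], [0.72, 0.694, -0.0], [-0.0, -0.0, -1.0]]
contact_force: [-4.7, -1.4, -7.2]
gripper_width: 0.158
grasp_force: 40.0
```

```bash
python3 - <<'E'
import st
from h import *
o=(.5745,-.2576);yaw=np.radians(13.5)
ims=[]
for n,off,s in (('scene',np.array([235,155]),3.),('side',np.array([280,165]),3.)):
    p=arm.read_camera(n)
    for d in arm.outline_of(p,'die')[:2]: print(n,round(d['score'],2),d['rect'])
    im=cv2.resize(p['frame'][off[1]:off[1]+140,off[0]:off[0]+130],None,fx=s,fy=s,interpolation=cv2.INTER_CUBIC)
    for c in cyl(o,.051,.051,.031): draw(im,p,c,(0,255,0),off,s)
    for c in cyl(o,.0285,.0285,.036): draw(im,p,c,(255,0,255),off,s)
    for y in (-.055,.145): draw(im,p,loc([[-.043,y,.0285],[.043,y,.0285]],o,yaw),(0,0,255),off,s,False)
    ims.append(im)
cv2.imwrite('pics/c7.png',np.hstack(ims))
E
```

```text
clock 20.6333 press xy 0.0018 0.1173 theta 30.4 z 0.045067837232264055 F [-4.7 -1.4 -7.2] [-0.05  1.23 -0.05] 0.1581045734017685
scene 0.84 [253.8, 219.6, 333.4, 264.7]
scene 0.36 [385.2, 378.8, 457.9, 454.6]
```

View pics/c7.png

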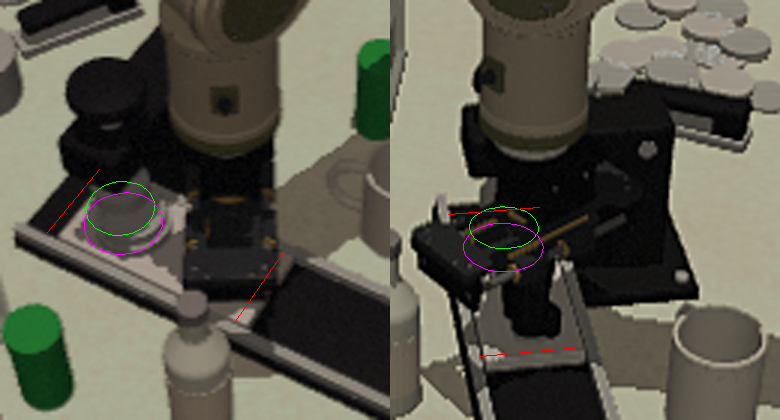

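The crop shows the sled's rear end about 2 to 3 px (about 4 mm) short of the target line, at (582,355) against (580,347) in the side half. The die in the scene half is likewise slightly towards +y. This agrees with the arm's odometry (+3.5 mm). I move the remainder and turn partway.

{"name": "arm_command", "arguments": {"series": [[-0.8,-0.4,-0.2,0,0,4],[-1.8,-0.8,0,0,0,4],[-0.8,-0.3,0,0,0,0],[0,0,0,0,0,0],[0,0,0,0,0,0],[0,0,0,0,0,0]]}}

```text
clock: 21.33
tcp_pos: [0.5491, -0.1469, 0.045]
eef_rot: [[-0.587, 0.81, -0.002], [0.81, 0.587, -0.0], [0.001, -0.002, -1.0]]
contact_force: [-7.9, -0.8, 9.5]
gripper_width: 0.157
grasp_force: 40.0
```

```bash
cat > sl.py <<'E'
import st
from h import *
from scipy.optimize import minimize_scalar
o=(.5745,-.2576);yaw=np.radians(13.5)
# sled rear-end top edge: brightness step along press y on the sled top, between the rails
for n in ('side','scene'):
    p=arm.read_camera(n);g=cv2.cvtColor(p['frame'],cv2.COLOR_BGR2GRAY).astype(np.float32)
    ys=np.arange(.125,.17,.0005);prof=[]
    for y in ys:
        q=proj(p,loc([[x,y,.0285] for x in np.linspace(-.035,-.012,8)] if n=='side' else [[x,y,.0285] for x in np.linspace(.0,.035,8)],o,yaw)).astype(np.float32)
        prof.append(cv2.remap(g,q[:,0].reshape(1,-1),q[:,1].reshape(1,-1),cv2.INTER_LINEAR).mean())
    prof=np.array(prof);print(n,[(round(float(y),3),int(v)) for y,v in zip(ys[::4],prof[::4])])
E
python3 sl.py
```

```text
clock 21.3333 press xy 0.0011 0.1136 theta 22.4 z 0.04503643539152731 F [-7.9 -0.8  9.5] [-0.27  1.72 -0.16] 0.15692001983737666
side [(0.125, 58), (0.127, 70), (0.129, 75), (0.131, 78), (0.133, 78), (0.135, 78), (0.137, 78), (0.139, 77), (0.141, 76), (0.143, 80), (0.145, 86), (0.147, 88), (0.149, 87), (0.151, 86), (0.153, 86), (0.155, 86), (0.157, 76), (0.159, 55), (0.161, 32), (0.163, 12), (0.165, 5), (0.167, 7), (0.169, 13)]
scene [(0.125, 32), (0.127, 33), (0.129, 35), (0.131, 37), (0.133, 39), (0.135, 45), (0.137, 53), (0.139, 57), (0.141, 59), (0.143, 58), (0.145, 57), (0.147, 66), (0.149, 70), (0.151, 64), (0.153, 48), (0.155, 27), (0.157, 14), (0.159, 14), (0.161, 16), (0.163, 19), (0.165, 20), (0.167, 21), (0.169, 21)]
```

{"name": "arm_command", "arguments": {"series": [[0,0,0,0,0,3],[0,0,0,0,0,4],[0,0,0,0,0,4],[0,0,0,0,0,4],[0,0,0,0,0,3],[0,0,0,0,0,1.5],[0,0,0,0,0,0],[0,0,0,0,0,0],[0,0,0,0,0,0]]}}

```text
clock: 22.18
tcp_pos: [0.5475, -0.1479, 0.0453]
eef_rot: [[-0.283, 0.959, -0.005], [0.959, 0.283, -0.001], [0.0, -0.005, -1.0]]
contact_force: [-17.6, -3.6, 17.4]
gripper_width: 0.156
grasp_force: 40.0
```

```bash
python3 sl.py
```

```text
clock 22.1833 press xy -0.0006 0.113 theta 2.9 z 0.045289368316051015 F [-17.6  -3.6  17.4] [-0.69  3.79  0.51] 0.15609678841801342
side [(0.125, 66), (0.127, 70), (0.129, 75), (0.131, 78), (0.133, 78), (0.135, 78), (0.137, 78), (0.139, 77), (0.141, 76), (0.143, 79), (0.145, 86), (0.147, 88), (0.149, 87), (0.151, 86), (0.153, 86), (0.155, 87), (0.157, 76), (0.159, 55), (0.161, 31), (0.163, 12), (0.165, 6), (0.167, 8), (0.169, 14)]
scene [(0.125, 63), (0.127, 64), (0.129, 68), (0.131, 73), (0.133, 78), (0.135, 80), (0.137, 82), (0.139, 82), (0.141, 84), (0.143, 87), (0.145, 95), (0.147, 106), (0.149, 106), (0.151, 83), (0.153, 53), (0.155, 31), (0.157, 21), (0.159, 20), (0.161, 20), (0.163, 20), (0.165, 21), (0.167, 20), (0.169, 20)]
```

{"name": "arm_command", "arguments": {"series": [[0,-0.6,-0.5,0,0,0],[0,0,0,0,0,0],[0,0,0,0,0,0]]}}

```text
clock: 22.53
tcp_pos: [0.5474, -0.1479, 0.0454]
eef_rot: [[-0.283, 0.959, -0.004], [0.959, 0.283, -0.001], [0.0, -0.004, -1.0]]
contact_force: [-13.0, -3.4, 11.1]
gripper_width: 0.157
grasp_force: 40.0
```

{"name": "arm_command", "arguments": {"series": [[0,0,0,0,0,0],[0,0,0,0,0,0],[0,0,0,0,0,0],[0,0,0,0,0,0],[0,0,-8,0,0,0],[0,0,-20,0,0,0],[0,0,-35,0,0,0],[0,0,-40,0,0,0],[0,0,-40,0,0,0],[0,0,-40,0,0,0],[0,0,-30,0,0,0],[0,0,0,0,0,0]], "hand": 150}}

```text
clock: 23.53
tcp_pos: [0.5522, -0.147, 0.2665]
eef_rot: [[-0.284, 0.959, 0.011], [0.959, 0.284, -0.002], [-0.005, 0.01, -1.0]]
contact_force: [0.4, 0.3, -0.6]
gripper_width: 0.417
grasp_force: 0.0
```

```bash
python3 sl.py|cut -c1-420; python3 - <<'E'
from h import *
p=arm.read_camera('wrist');o=(.5745,-.2576);yaw=np.radians(13.5)
im=p['frame'].copy();z=np.zeros(2)
for c in cyl(o,.217,.217,.034): draw(im,p,c,(255,255,0),z,1)
for c in cyl(o,.051,.051,.031): draw(im,p,c,(0,255,0),z,1)
draw(im,p,loc([[-.043,.145,.0285],[.043,.145,.0285]],o,yaw),(0,0,255),z,1,False)
draw(im,p,loc([[-.007,.082,.0745],[.007,.082,.0745],[.007,.148,.0745],[-.007,.148,.0745]],o,yaw),(255,0,255),z,1)
cv2.imwrite('pics/c8.png',im)
E
```

```text
clock 23.5333 press xy 0.0041 0.1128 theta 3.0 z 0.2664672454557791 F [ 0.4  0.3 -0.6] [ 0.   -0.01  0.04] 0.4167904518887677
side [(0.125, 67), (0.127, 71), (0.129, 76), (0.131, 78), (0.133, 76), (0.135, 77), (0.137, 101), (0.139, 118), (0.141, 123), (0.143, 145), (0.145, 151), (0.147, 133), (0.149, 113), (0.151, 96), (0.153, 89), (0.155, 89), (0.157, 79), (0.159, 57), (0.161, 36), (0.163, 19), (0.165, 15), (0.167, 17), (0.169, 19)]
scene [(0.125, 64), (0.127, 65), (0.129, 69), (0.131, 77), (0.133, 90), (0.135, 101), (0.137, 115), (0.139, 134), (0.141, 145), (0.143, 146), (0.145, 146), (0.147, 144), (0.149, 127), (0.151, 89), (0.153, 56), (0.155, 32), (0.157, 22), (0.159, 20), (0.161, 20), (0.163, 20), (0.165, 20), (0.167, 21), (0.169, 20)]
```

View pics/c8.png

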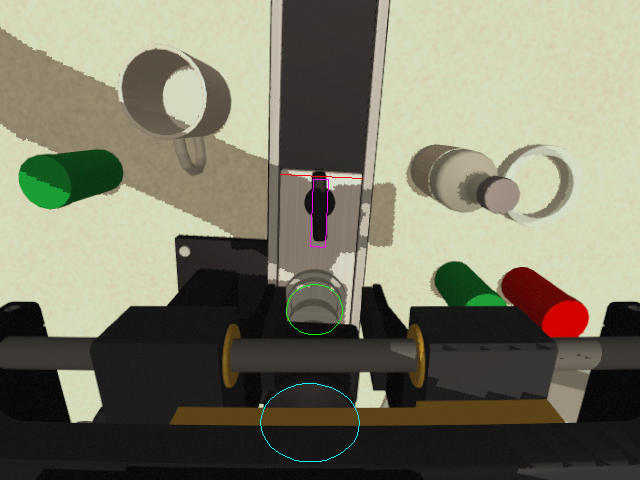

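The view shows the knob bar at (319,171–241), about 6 px towards +y of prediction, and the sled end at row 172 against 175. The arm was still settling, so I measure again from a settled pose that sees both cap and sled end.

{"name": "arm_command", "arguments": {"series": [[-10,0,-20,0,0,0],[-20,-2,-20,0,0,0],[-25,-2,-20,0,0,0],[-30,-3,-20,0,0,0],[-30,-3,-20,0,0,0],[-25,-2,-10,0,0,0],[-10,-1,0,0,0,0],[0,0,0,0,0,0],[0,0,0,0,0,0],[0,0,0,0,0,0],[0,0,0,0,0,0],[0,0,0,0,0,0]], "hand": 255}}

```text
clock: 24.68
tcp_pos: [0.5798, -0.2927, 0.3683]
eef_rot: [[-0.286, 0.958, -0.0], [0.958, 0.286, 0.001], [0.001, 0.0, -1.0]]
contact_force: [-0.2, 0.4, -0.5]
gripper_width: 0.001
grasp_force: 0.0
```

```bash
cat > ms.py <<'E'
import st
from h import *
from scipy.optimize import least_squares
yaw=np.radians(13.5);o=np.array([.5745,-.2576])
def topress(X): d=np.atleast_2d(X)[:,:2]-o;return np.c_[d@[np.cos(yaw),np.sin(yaw)],d@[-np.sin(yaw),np.cos(yaw)]].round(4)
p=arm.read_camera('wrist');g=cv2.cvtColor(p['frame'],cv2.COLOR_BGR2GRAY).astype(np.float32)
for d in arm.outline_of(p,'plunger_top')[:1]:
    m=d['pixels'];rc=d['rect'];print('cap',d['score'],rc)
    f=lambda v:[h for q in [proj(p,np.vstack(cyl(v,.195,.217,.034)))] for h in (q[:,0].min()-rc[0],q[:,0].max()-rc[2],q[:,1].min()-rc[1],q[:,1].max()-rc[3])]
    r=least_squares(f,o);print('cap press xy',topress(r.x),r.fun.round(1))
for q in ('clamp_grip','die'):
  for d in arm.outline_of(p,q)[:1]:
    rc=d['rect'];print(q,d['score'],rc)
    if q=='clamp_grip': print(' bar ends press (z.0745)',topress(ray(p,[((rc[0]+rc[2])/2,rc[1]),((rc[0]+rc[2])/2,rc[3])],.0745)).tolist())
def edge(xs,ys,z):
    P=[]
    for y in ys:
        q=proj(p,loc([[x,y,z] for x in xs],o,yaw)).astype(np.float32)
        P.append(cv2.remap(g,q[:,0].reshape(1,-1),q[:,1].reshape(1,-1),cv2.INTER_LINEAR).mean())
    return np.array(P)
ys=np.arange(.125,.165,.0005)
for xs in (np.linspace(-.036,-.015,8),np.linspace(.015,.036,8)):
    P=edge(xs,ys,.0285);G=np.gradient(P);i=np.argmin(G);print('sled end y',ys[i].round(4),'step',G[i].round(1),P[::8].astype(int))
ys=np.arange(-.12,-.06,.0005)
P=edge(np.linspace(-.03,.03,8),ys,.014);G=np.abs(np.gradient(P));i=np.argmax(G);print('bed back end y (want -.09)',ys[i],G[i],P[::8].astype(int))
E
python3 ms.py
```

```text
clock 24.6833 press xy -0.0031 -0.0354 theta 3.1 z 0.36825088901413383 F [-0.2  0.4 -0.5] [ 0.01 -0.03 -0.01] 0.0010185315183996848
die 0.85 [294.6, 29.6, 368.7, 146.4]
sled end y 0.15 step -38.5 [191 201 209 209 209 209 166  43  44  44  44]
sled end y 0.1495 step -40.0 [196 206 209 209 209 209 157  44  45  45  44]
bed back end y (want -.09) -0.08949999999999997 29.08789 [167 169 167 166 158 157 154 147  23  17  15  15  15  15  16]
```

{"name": "arm_command", "arguments": {"series": [[15,0,0,0,0,0],[30,0,0,0,0,0],[35,0,0,0,0,0],[35,0,0,0,0,0],[25,0,0,0,0,0],[10,0,0,0,0,0],[0,0,0,0,0,0],[0,0,0,0,0,0],[0,0,0,0,0,0],[0,0,0,0,0,0]]}}

```text
clock: 25.72
tcp_pos: [0.5371, -0.1522, 0.3681]
eef_rot: [[-0.282, 0.959, -0.001], [0.959, 0.282, -0.0], [-0.0, -0.001, -1.0]]
contact_force: [-0.5, -0.2, -0.4]
gripper_width: 0.006
grasp_force: 0.0
```

```bash
cat >> ms.py <<'E'
ys=np.arange(.34,.41,.0005)
P=edge(np.linspace(-.03,.03,8),ys,.014);G=np.abs(np.gradient(P));i=np.argmax(G);print('bed near end y (want .375)',ys[i].round(4),G[i],P[::8].astype(int))
for sx in(-1,1):
    P=edge(np.linspace(.046,.052,4)*sx,ys,.026);G=np.abs(np.gradient(P));i=np.argmax(G);print('rail end y',ys[i].round(4),G[i],P[::8].astype(int))
s=arm.state();
ys=np.arange(.05,.2,.0005);P=edge([-.002,0,.002],ys,.0745);d=ys[P<60];print('bar dark',d.min() if len(d) else None,d.max() if len(d) else None,P[::10].astype(int))
print(proj(p,loc([[0,.115,.0745],[0,.145,.0285],[0,.375,.014],[0,0,.217]],o,yaw)).round())
E
python3 ms.py
```

```text
clock 25.7167 press xy -0.0118 0.1112 theta 2.9 z 0.3680994602384464 F [-0.5 -0.2 -0.4] [-0.    0.02 -0.03] 0.005614312949399734
cap 0.82 [312.2, 262.1, 350.5, 276.3]
cap press xy [[-0.0015  0.0648]] [-18.4  18.4 -29.5  32.8]
clamp_grip 0.92 [321.3, 159.6, 343.1, 214.4]
 bar ends press (z.0745) [[-0.0026, 0.1552], [0.0012, 0.0879]]
die 0.66 [295.0, 158.3, 365.8, 277.0]
sled end y 0.15 step -29.3 [114 147 183 212 213 213 178  47  48  48  49]
sled end y 0.15 step -30.6 [156 213 213 213 213 213 176  48  47  49  49]
bed back end y (want -.09) -0.10199999999999998 1.3999634 [30 30 29 28 26 19 17 17 16 15 15 15 15 15 15]
bed near end y (want .375) 0.3425 8.447449 [57 13  0  0  0  0  0  0  0  0  0  0  0  0  0  0  0  0]
rail end y 0.34 0.0 [0 0 0 0 0 0 0 0 0 0 0 0 0 0 0 0 0 0]
rail end y 0.3425 69.19202 [187   0   0   0   0   0   0   0   0   0   0   0   0   0   0   0   0   0]
bar dark 0.08850000000000004 0.20000000000000012 [131 116 124 121 121 121 121 121  15  18  17  16  19  17  16  17  19  49
  50  48  34  36  48  49  50  50  49  50  50  50  50]
[[332. 193.]
 [333. 164.]
 [343. -30.]
 [329. 338.]]
```

The wrist view puts the sled end at y = 0.150 and the bar centre at 0.1215, so the sled is about 5.5 mm short. The bed's back end checks at -0.0895. I'll regrip, loosen slightly, pull it 5.5 mm and retighten.

{"name": "arm_command", "arguments": {"series": [[9,12,20,0,0,0],[0,0,35,0,0,0],[0,0,40,0,0,0],[0,0,40,0,0,0],[0,0,40,0,0,0],[0,0,30,0,0,0],[0,0,20,0,0,0],[0,0,0,0,0,0],[0,0,0,0,0,0],[0,0,0,0,0,0]], "hand": 140}}

```text
clock: 26.75
tcp_pos: [0.547, -0.1387, 0.1452]
eef_rot: [[-0.284, 0.959, 0.002], [0.959, 0.284, -0.0], [-0.001, 0.002, -1.0]]
contact_force: [0.4, 0.1, 0.9]
gripper_width: 0.446
grasp_force: 0.0
```

```bash
python3 -c "import st"
```

```text
clock 26.75 press xy 0.0011 0.122 theta 3.0 z 0.14522368024219945 F [0.4 0.1 0.9] [0.02 0.   0.05] 0.4463328818659835
```

{"name": "arm_command", "arguments": {"series": [[-1,-1,20,0,0,0],[0,0,30,0,0,0],[0,0,30,0,0,0],[0,0,14,0,0,0],[0,0,5,0,0,0],[0,0,0,0,0,0],[0,0,0,0,0,0],[0,0,0,0,0,0]]}}

```text
clock: 27.42
tcp_pos: [0.5469, -0.1399, 0.0466]
eef_rot: [[-0.284, 0.959, 0.003], [0.959, 0.284, -0.001], [-0.001, 0.003, -1.0]]
contact_force: [0.9, -0.1, 0.1]
gripper_width: 0.45
grasp_force: 0.0
```

{"name": "arm_command", "arguments": {"series": [[0,0,0,0,0,0],[0,0,0,0,0,0],[0,0,0,0,0,0],[0,0,0,0,0,0],[0,0,0,0,0,0],[0,0,0,0,0,0]], "hand": 255, "grip_force": 50}}

```text
clock: 27.92
tcp_pos: [0.5449, -0.1401, 0.0453]
eef_rot: [[-0.284, 0.959, -0.001], [0.959, 0.284, -0.001], [-0.0, -0.001, -1.0]]
contact_force: [-5.7, -0.2, 9.8]
gripper_width: 0.155
grasp_force: 51.7
```

```bash
python3 -c "import st"
```

```text
clock 27.9167 press xy -0.0014 0.1211 theta 3.0 z 0.04526606207728852 F [-5.7 -0.2  9.8] [-0.09  1.31  0.45] 0.1553533235590665
```

Loosen by 24° to θ≈27° and check.

{"name": "arm_command", "arguments": {"series": [[0,0,-0.4,0,0,-6],[0,0,0,0,0,-6],[0,0,0,0,0,-6],[0,0,0,0,0,-6],[0,0,0,0,0,0],[0,0,0,0,0,0],[0,0,0,0,0,0]]}}

```text
clock: 28.5
tcp_pos: [0.5441, -0.1405, 0.0449]
eef_rot: [[-0.649, 0.761, -0.002], [0.761, 0.649, -0.001], [0.001, -0.002, -1.0]]
contact_force: [-6.4, -1.7, 5.3]
gripper_width: 0.159
grasp_force: 53.7
```

{"name": "arm_command", "arguments": {"series": [[-1.5,-0.8,0,0,0,0],[-2,-1,0,0,0,0],[-1.3,-0.6,0,0,0,0],[0,0,0,0,0,0],[0,0,0,0,0,0],[0,0,0,0,0,0]]}}

```text
clock: 29.0
tcp_pos: [0.5454, -0.1457, 0.045]
eef_rot: [[-0.649, 0.761, -0.002], [0.761, 0.649, -0.001], [0.001, -0.002, -1.0]]
contact_force: [-4.7, -0.5, -5.9]
gripper_width: 0.156
grasp_force: 52.7
```

```bash
python3 -c "import st"
```

```text
clock 29.0 press xy -0.0022 0.1156 theta 27.0 z 0.04496327285469978 F [-4.7 -0.5 -5.9] [-0.39  1.2   0.1 ] 0.1556633283393671
```

{"name": "arm_command", "arguments": {"series": [[0,0,0,0,0,5],[0,0,0,0,0,6],[0,0,0,0,0,6],[0,0,0,0,0,6],[0,0,0,0,0,3],[0,0,0,0,0,0],[0,0,0,0,0,0],[0,0,0,0,0,0]]}}

```text
clock: 29.67
tcp_pos: [0.5462, -0.1454, 0.0454]
eef_rot: [[-0.25, 0.968, -0.001], [0.968, 0.25, -0.001], [-0.0, -0.001, -1.0]]
contact_force: [-4.1, -1.2, 4.7]
gripper_width: 0.156
grasp_force: 53.8
```

```bash
python3 -c "import st"
```

```text
clock 29.6667 press xy -0.0013 0.1157 theta 1.0 z 0.04536793432223382 F [-4.1 -1.2  4.7] [-0.21  0.9   0.11] 0.15561037436510683
```

{"name": "arm_command", "arguments": {"series": [[0,0,0,0,0,0],[0,0,0,0,0,0],[0,0,0,0,0,0],[0,0,0,0,0,0],[0,0,-8,0,0,0],[0,0,-20,0,0,0],[0,0,-35,0,0,0],[0,0,-40,0,0,0],[0,0,-40,0,0,0],[0,0,-40,0,0,0],[0,0,-40,0,0,0],[0,0,-40,0,0,0]], "hand": 150}}

```text
clock: 30.67
tcp_pos: [0.5458, -0.1447, 0.3103]
eef_rot: [[-0.25, 0.968, -0.0], [0.968, 0.25, 0.0], [0.0, -0.0, -1.0]]
contact_force: [1.7, -0.6, 0.1]
gripper_width: 0.414
grasp_force: 0.0
```

{"name": "arm_command", "arguments": {"series": [[0,0,-30,0,0,0],[0,0,-15,0,0,0],[0,0,0,0,0,0],[0,0,0,0,0,0],[0,0,0,0,0,0],[0,0,0,0,0,0],[0,0,0,0,0,0]], "hand": 255}}

```text
clock: 31.25
tcp_pos: [0.5462, -0.1447, 0.3516]
eef_rot: [[-0.25, 0.968, -0.002], [0.968, 0.25, 0.0], [0.001, -0.002, -1.0]]
contact_force: [-0.5, 0.6, -0.2]
gripper_width: 0.019
grasp_force: 0.0
```

```bash
python3 ms.py | head -8
```

```text
clock 31.25 press xy -0.0012 0.1164 theta 1.0 z 0.3516175403900039 F [-0.5  0.6 -0.2] [ 0.05 -0.05 -0.02] 0.019212364076927484
cap 0.88 [305.1, 268.6, 342.6, 374.9]
cap press xy [[0.0013 0.0253]] [-19.   19.   14.9 -14.6]
clamp_grip 0.62 [314.2, 169.2, 335.6, 227.2]
 bar ends press (z.0745) [[0.0003, 0.1506], [0.0016, 0.0807]]
die 0.97 [288.8, 166.2, 357.1, 286.7]
sled end y 0.1445 step -31.6 [123 123 123 132 178 101  47  48  48  49  49]
sled end y 0.1445 step -29.7 [125 150 188 214 214  96  48  48  49  49  48]
```

The sled end is at 0.1445 and the bar centre at 0.1157, so the sled is within about 1 mm, with the bar in line (tight). Now the plunger.

{"name": "arm_command", "arguments": {"series": [[-20,0,0,0,0,0],[-35,0,0,0,0,0],[-35,-1,0,0,0,0],[-20,0,10,0,0,0],[-6,0,20,0,0,0],[0,0,30,0,0,0],[0,0,30,0,0,0],[0,0,20,0,0,0],[0,0,0,0,0,0],[0,0,0,0,0,0],[0,0,0,0,0,0]]}}

```text
clock: 32.37
tcp_pos: [0.5753, -0.2576, 0.2447]
eef_rot: [[-0.25, 0.968, 0.002], [0.968, 0.25, -0.001], [-0.001, 0.002, -1.0]]
contact_force: [0.4, -0.4, 0.5]
gripper_width: 0.007
grasp_force: 0.0
```

```bash
python3 -c "import st"
```

```text
clock 32.3667 press xy 0.0008 -0.0002 theta 1.0 z 0.24465815365082677 F [ 0.4 -0.4  0.5] [-0.03 -0.05 -0.01] 0.007416776032435462
```

{"name": "arm_command", "arguments": {"series": [[0,0,15,0,0,0],[0,0,9,0,0,0],[0,0,6,0,0,0],[0,0,5,0,0,0],[0,0,4,0,0,0],[0,0,4,0,0,0],[0,0,0,0,0,0],[0,0,0,0,0,0],[0,0,0,0,0,0]]}}

```text
clock: 33.12
tcp_pos: [0.5754, -0.2576, 0.2018]
eef_rot: [[-0.25, 0.968, 0.002], [0.968, 0.25, -0.001], [-0.001, 0.002, -1.0]]
contact_force: [-1.7, 0.8, 8.3]
gripper_width: 0.005
grasp_force: 4.1
```

{"name": "arm_command", "arguments": {"series": [[0,0,1.5,0,0,0],[0,0,1,0,0,0],[0,0,0.5,0,0,0],[0,0,0,0,0,0],[0,0,0,0,0,0],[0,0,0,0,0,0]]}}

```text
clock: 33.62
tcp_pos: [0.5754, -0.2576, 0.199]
eef_rot: [[-0.25, 0.968, 0.003], [0.968, 0.25, -0.001], [-0.001, 0.002, -1.0]]
contact_force: [-2.8, 0.0, 9.6]
gripper_width: 0.006
grasp_force: 4.6
```

{"name": "arm_command", "arguments": {"series": [[0,0,0.5,0,0,0],[0,0,0.5,0,0,0],[0,0,0,0,0,0],[0,0,0,0,0,0],[0,0,0,0,0,0]]}}

```text
clock: 34.03
tcp_pos: [0.5754, -0.2577, 0.1988]
eef_rot: [[-0.25, 0.968, 0.003], [0.968, 0.25, -0.001], [-0.002, 0.003, -1.0]]
contact_force: [-3.9, 2.1, 14.3]
gripper_width: 0.008
grasp_force: 7.0
```

{"name": "arm_command", "arguments": {"series": [[0,0,0.6,0,0,0],[0,0,0,0,0,0],[0,0,0,0,0,0],[0,0,0,0,0,0]]}}

```text
clock: 34.37
tcp_pos: [0.5755, -0.2576, 0.1987]
eef_rot: [[-0.25, 0.968, 0.003], [0.968, 0.25, -0.001], [-0.002, 0.003, -1.0]]
contact_force: [-5.8, 2.2, 17.1]
gripper_width: 0.003
grasp_force: 8.6
```

At the stop: the height no longer changes while the force grows. Letting it rise.

{"name": "arm_command", "arguments": {"series": [[0,0,-5,0,0,0],[0,0,-8,0,0,0],[0,0,-15,0,0,0],[0,0,-25,0,0,0],[0,0,-35,0,0,0],[0,0,-40,0,0,0],[20,0,-25,0,0,0],[35,0,0,0,0,0],[35,0,0,0,0,0],[25,0,0,0,0,0],[0,0,0,0,0,0],[0,0,0,0,0,0]]}}

```text
clock: 35.37
tcp_pos: [0.546, -0.1446, 0.3492]
eef_rot: [[-0.253, 0.967, 0.001], [0.967, 0.253, -0.0], [-0.0, 0.001, -1.0]]
contact_force: [-0.1, -0.4, 0.3]
gripper_width: 0.004
grasp_force: 0.0
```

{"name": "arm_command", "arguments": {"series": [[0,0,0,0,0,0],[0,0,0,0,0,0],[0,0,0,0,0,0],[0,0,0,0,0,0]]}}

```text
clock: 35.7
tcp_pos: [0.5459, -0.1469, 0.348]
eef_rot: [[-0.249, 0.968, -0.0], [0.968, 0.249, -0.0], [0.0, -0.0, -1.0]]
contact_force: [-0.4, -1.0, -0.4]
gripper_width: 0.004
grasp_force: 0.0
```

```bash
python3 ms.py | head -8; python3 - <<'E'
from h import *
for n in ('side','scene'):
    p=arm.read_camera(n)
    for q in ('jar','spare_jar','glue','mug','tape','tin','plunger_top'):
        print(n,q,[(round(d['score'],2),[int(v) for v in d['rect']]) for d in arm.outline_of(p,q)][:5])
E
```

```text
clock 35.7 press xy -0.002 0.1143 theta 0.9 z 0.3480099405985953 F [-0.4 -1.  -0.4] [ 0.05 -0.05 -0.02] 0.0035669963785274327
cap 0.89 [306.8, 268.9, 341.9, 377.0]
cap press xy [[0.001  0.0238]] [-20.6  20.6  15.4 -15.1]
clamp_grip 0.57 [311.5, 166.0, 336.6, 223.6]
 bar ends press (z.0745) [[-0.001, 0.1523], [0.0001, 0.0838]]
die 0.85 [291.7, 166.5, 358.1, 284.2]
sled end y 0.145 step -28.5 [123 123 127 146 203 116  47  48  48  48  48]
sled end y 0.145 step -32.4 [125 184 208 215 215 106  49  49  49  49  48]
side jar [(0.97, [249, 230, 268, 270]), (0.82, [300, 399, 329, 450]), (0.68, [215, 236, 234, 273]), (0.62, [408, 245, 432, 282])]
side spare_jar [(0.6, [336, 402, 360, 451])]
side glue [(0.58, [269, 240, 292, 303]), (0.36, [186, 414, 272, 454])]
side mug [(0.64, [371, 266, 405, 315]), (0.42, [320, 254, 331, 280])]
side tape [(0.97, [212, 280, 250, 309]), (0.66, [335, 402, 359, 454])]
side tin [(0.67, [357, 193, 400, 213]), (0.61, [328, 185, 346, 200])]
side plunger_top [(0.59, [309, 182, 333, 237]), (0.46, [338, 402, 359, 452])]
scene jar [(0.88, [213, 281, 239, 316]), (0.79, [450, 328, 485, 368]), (0.73, [354, 168, 370, 200]), (0.62, [235, 256, 259, 294])]
scene spare_jar [(0.57, [471, 314, 503, 351])]
scene glue [(0.97, [289, 247, 312, 303])]
scene mug [(0.66, [341, 201, 383, 242])]
scene tape [(0.8, [256, 308, 291, 345])]
scene tin [(0.81, [210, 161, 245, 195])]
scene plunger_top [(0.91, [253, 174, 286, 226]), (0.74, [471, 315, 501, 350])]
```

All is in place: sled end at 0.145, knob bar in line, jar and spare jar standing in the tray, nothing else moved. Handing in.

```bash
python3 -c "
from workcell import arm
print(arm.sign_off())"
```

```text
the job is handed in; nothing more can be done
None
```

I handed the job in at about 36 s of the 72 s. The jar stands in the tray beside the spare, the sled is under the plunger to within about 1 mm by the wrist camera and clamped, and the plunger was pressed to its stop and released; the hand-in returned no verdict.

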